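Test the red limit switch of the lion-head turntable

ROBOT

A 7-joint arm with a two-finger parallel gripper is mounted at the origin on the work surface. World frame = base frame: x ahead of the robot, y to its left, z up, the work surface at z = 0. Lengths are in m, angles in rad, forces in N, time in s.
With the tool pointing down it reaches from about 0.425 to 0.95 m from the base axis. Payload 16.7 kg.
Tool frame: the origin (TCP) lies midway between the tips of the shut fingers; the grasp point (between the pads) lies hold_point_z behind it (hold_point_z is the distance from the TCP to the grasp point, in m); z points along the fingers, y is the line along which they close (so a half turn about z gives the same grasp; the last joint's range is limited). The gripper opens to 94 mm and grips with 3 to 60 N. Pads are 16 mm wide; open, the fingers measure 119 mm over their backs; the gripper's body (75 mm by 177 mm) begins 78 mm behind the grasp point.
Start: joints at [-0.149, 0.426, 0.074, 1.606, -0.034, 1.111, -0.067], TCP at [0.675, -0, 0.205] pointing down, gripper open.
Joint ranges: [-2.85, 2.85], [-0.5, 2.14], [-1.23, 1.37], [0.21, 2.46], [-1.02, 4.16], [0.16, 2.05], [-2.73, 2.73]. Speed limits (rad/s): [1.89, 1.89, 2.39, 2.39, 3.01, 3.01, 3.01].

INTERFACE

Orientations are given as a unit quaternion [x, y, z, w].
In Python, from station import state, snapshot, camera_model, job_done, hold_point_z gives the robot as it stands.
- The arm moves only by the tool send_rows, never from a script. Its argument "moves" is a list of rows, each a list of 7 numbers: the shift along the tool's x, y, z in mm, then the turn, a rotation vector about the tool's x, y, z in rad, then the finger opening in mm, from 0 to 94. A call has 1 to 20 rows; each row shifts and turns the commanded pose from where the row before left it, along the tool's axes as they then stand; what a row does not reach is not made up. A row lasts 1/8 s, in which the tool goes at most 62.5 mm and 10.7 degrees, less where a joint would pass 70% of its speed; a pose out of reach is approached as far as the arm can. A call with a gripper value outside its range is refused whole. The fingers move at their own pace and stop on an object; "force" is the grip in N (left out, the last holds). Time passes only in rows, so rows that do not move let the fingers close. It gives the time, the measured TCP pose, the force, the opening and the grip force at its end, in the units of the state.
- state(): the state, without advancing time (a new reading comes with each control period).
- snapshot(name): name is "scene" or "side" or "wrist"; returns the picture (420x560x3 uint8, red, green, blue); there is no depth.
- camera_model(name): a dict with "fx", "fy", "cx", "cy" (pixels), "k1" (the pictures are not rectified: a ray, as slopes to the right and down, at radius r is drawn at 1 + k1 r^2 times it, then the intrinsics apply), "camera_from_world" (4x4, takes a point from world to camera coordinates). Camera axes: x right, y up, looking along -z (the intrinsics and any distortion apply to the point x, -y, -z); pixel columns grow to the right and rows downward; lengths in m; the calibration is good to about 2 mm. A picture is of the moment at which its call begins: read the wrist's pose just before it. camera_model takes no time and is no camera call; for the wrist camera it gives the pose at the moment of the call.
- job_done(): hands the job in; it is judged then, once.
The state is a dict: "time_s": time; "joints": joint angles; "joint_velocities": joint speeds; "joint_torque": joint torques, N m; "position": TCP position; "ee_rot": TCP orientation; "contact_force": force on the tool from outside, world axes, zero at the start; "ft_torque": the same for the moment, N m; "opening": opening from 0.0 (shut) to 1.0 (fully open); "gripper_force": force on a finger pad.
Only numpy, scipy, OpenCV 4.12 (cv2) and the standard library are available. Lean on these libraries where they do the work, as an engineer would, in place of code of your own. Each camera call takes 0.05 s, during which the arm holds its last target. There are 200 camera calls.

TASK

Before the turntable for the lion heads is run, check its red limit switch: push the lever with the red roller sideways, the way the yellow arrow on its foot plate points, until the switch trips (lever bent over by about 40 degrees), keep it there for about a second, then let it spring back upright. Leave the switch with the blue roller alone.

Things in the scene. Friction and masses are not known exactly. Their poses are not given: they have to be found in the camera images.
- red_switch: Switch to test, red roller. Fixed. Origin on the bench below the lever's pivot, z up. Foot plate 130 (x) by 90 mm (y -57 to 33), 8 thick; grey housing x +-23, y -49 to -11, top at z 85 mm. Lever upright from the pivot (z 65, axis y), at y 0; roller 26 mm diameter, y -8 to 8, centre at rest x 0, y 0, z 150. A yellow arrow on the plate points to +x, the only way the lever bends.
- red_lever (a joint): Bend of the steel lever (13 x 5 mm; roller centre 85 mm from pivot), rad: 0 upright at rest, grows as the roller goes to the switch's +x and down. Trips at 0.5 (29 degrees), end stop 1.05. A spring (about 4 N at the roller when tripped, 6 N at the stop) returns it to 0 when let go.
- blue_switch: The other switch, same shape and frame but with a blue roller; also fixed, not to be operated.
- blue_lever (a joint): Bend of the blue roller's lever, rad; 0 upright at rest, to be left so.
Things that resemble listed ones, but are neither listed nor needed, are in the scene too. What is shaped like the red_switch but green or orange is not meant.

How it is judged:
By the outcome, as a careful person would: the job done as asked, in the order asked, and still so for the second after the job is handed in, with the robot touching nothing.
It also fails if it takes over 29 s, if anything falls off the work surface, if the arm or the gripper's body presses on something with over 40 N, if the wrist force passes 120 N, or if a joint passes its speed limit or range.

## Working session

There is one attempt and no reset: what is moved stays moved. The work goes in short steps, Python scripts to look and compute and a tool call to move; the robot and the scene stay as the last step left them, time stands still between calls to the robot, and variables do not carry over. Pictures are saved under pics/ and viewed, at most 10 in all, crops included, and the job is handed in when it is done.

Besides the shell and the picture viewer there is one more tool, called after ">>>" in YAML: its name, and indented under it one key for each argument. send_rows: Moves the arm, as the interface text tells. Its arguments: {"type":"object","properties":{"moves":{"type":"array"},"force":{"type":"number"}},"required":["moves"]}

```bash
mkdir -p pics; python3 - <<'E'
from station import *
import cv2
for n in("scene","side"):
    cv2.imwrite(f"pics/{n}0.png",cv2.resize(snapshot(n)[:,:,::-1],(800,600),interpolation=cv2.INTER_CUBIC))
s=state();print(s["time_s"],s["position"],s["ee_rot"],hold_point_z)
for n in("scene","side"):print(camera_model(n))
E
```

```text
0.1 [ 6.74580783e-01 -5.35720238e-06  2.04840017e-01] [ 7.07120951e-01  7.07092356e-01 -4.43671750e-04 -4.03282117e-04] 0.0188
{'fx': 447.9565431984203, 'fy': 447.9565431984203, 'cx': 271.24225925588206, 'cy': 211.31675060349824, 'k1': -0.14948140779707328, 'camera_from_world': array([[-0.70677757,  0.70732694,  0.01241213,  0.36926676],
       [-0.50220391, -0.51401665,  0.69539781,  0.16942937],
       [ 0.49825364,  0.48525815,  0.7185178 , -1.24848573],
       [ 0.        ,  0.        ,  0.        ,  1.        ]])}
{'fx': 395.93813793917855, 'fy': 395.93813793917855, 'cx': 280.1966125547617, 'cy': 207.1086373991404, 'k1': 0.01108260674590152, 'camera_from_world': array([[ 0.99353886, -0.11174066, -0.01986359, -0.45484638],
       [ 0.0964176 ,  0.73870844,  0.66709331, -0.05421187],
       [-0.05986805, -0.66469833,  0.7447093 , -1.0382805 ],
       [ 0.        ,  0.        ,  0.        ,  1.        ]])}
```

View pics/scene0.png

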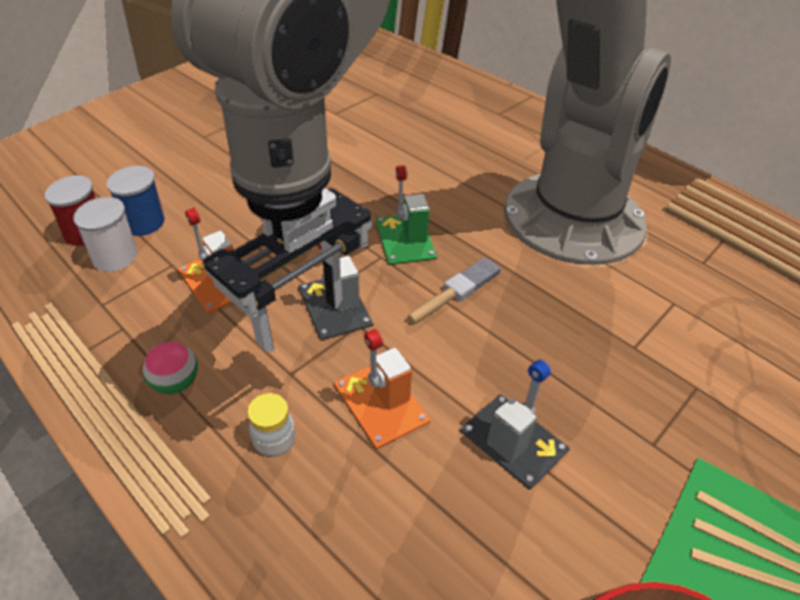

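View pics/side0.png

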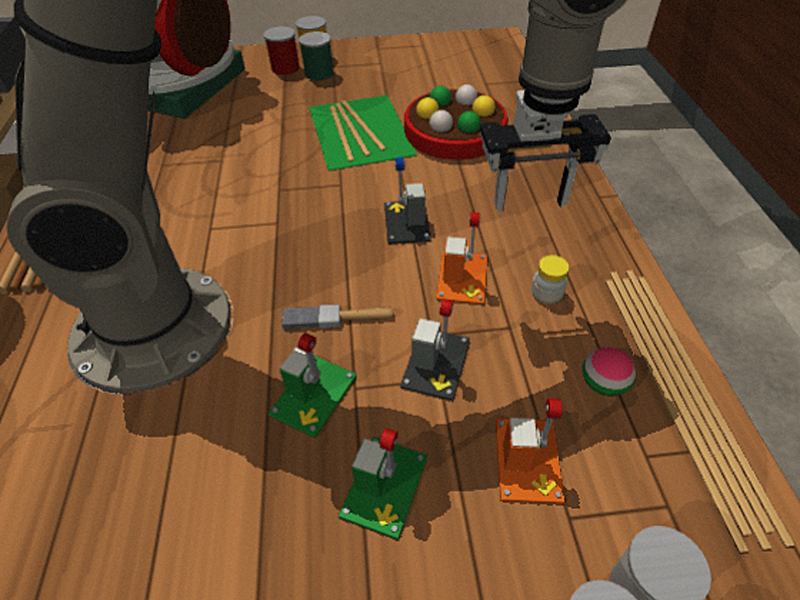

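The red-roller switch on a dark plate is the target. In the side view its roller is at (446,308) and its arrow is at (441,382), pointing roughly towards world -y. An orange lookalike sits behind it, at (463,270).

```bash
python3 - <<'E'
import cv2
im=cv2.imread("pics/side0.png")
cv2.imwrite("pics/c1.png",cv2.resize(im[200:420,380:580],None,fx=2.7,fy=2.7,interpolation=cv2.INTER_CUBIC))
E
```

```text
(no output)
```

View pics/c1.png

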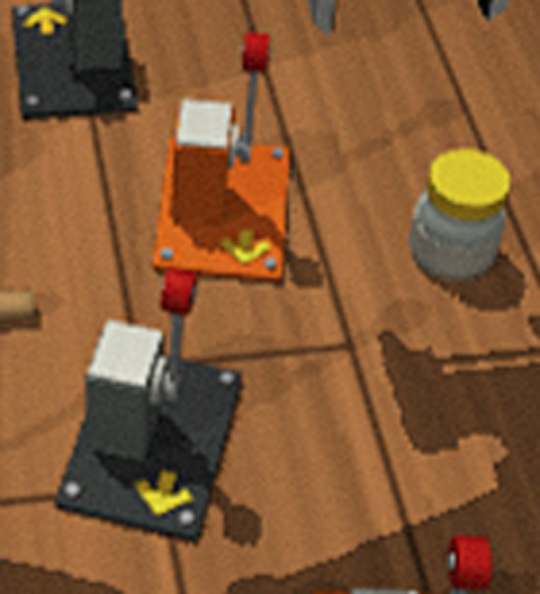

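```bash
cat > h.py <<'E'
from station import *
import numpy as np
from scipy.optimize import least_squares
def proj(n,P):
    m=camera_model(n);P=np.atleast_2d(P)
    c=P@m["camera_from_world"][:3,:3].T+m["camera_from_world"][:3,3]
    s=np.c_[c[:,0],-c[:,1]]/-c[:,2:3]; s=s*(1+m["k1"]*(s**2).sum(1,keepdims=True))
    return s*[m["fx"],m["fy"]]+[m["cx"],m["cy"]]
def w(p,L):
    c,s=np.cos(p[2]),np.sin(p[2]);L=np.array(L)/1000
    return np.c_[p[0]+c*L[:,0]-s*L[:,1],p[1]+s*L[:,0]+c*L[:,1],L[:,2]]
E
python3 - <<'E'
from h import *
L=[(65,-57,8),(65,33,8),(-65,33,8),(0,0,150),(23,-49,85),(23,-11,85),(-23,-11,85),(-23,-49,85)]
C=dict(red=[(58,507),(196,533),(241,377),(178,292),(88,378),(150,385),(162,328),(108,322)],
 orange=[(155,265),(283,274),(290,148),(256,52),(174,142),(229,147),(232,104),(184,100)])
for k,c in C.items():
    px=(np.array(c)/2.7+[380,200])*.7
    r=least_squares(lambda p:(proj("side",w(p,L))-px).ravel(),[.5,0,-1.57],loss="soft_l1")
    print(k,r.x,np.round((proj("side",w(r.x,L))-px),1).tolist())
    print(w(r.x,L).round(3).tolist(), (proj("scene",w(r.x,L))/.7).round().tolist())
E
```

```text
red [ 0.5139457  -0.15413447 -1.94755809] [[-0.5, -0.5], [1.4, 1.0], [0.1, -1.9], [0.5, -0.0], [-0.7, -0.2], [-0.4, 1.3], [0.9, 0.7], [-1.0, -0.9]]
[[0.437, -0.194, 0.008], [0.521, -0.227, 0.008], [0.569, -0.106, 0.008], [0.514, -0.154, 0.15], [0.46, -0.157, 0.085], [0.495, -0.171, 0.085], [0.512, -0.129, 0.085], [0.477, -0.115, 0.085]] [[344.0, 270.0], [295.0, 284.0], [320.0, 337.0], [320.0, 239.0], [347.0, 253.0], [324.0, 259.0], [334.0, 278.0], [357.0, 271.0]]
orange [ 0.5967908   0.04093866 -1.81847812] [[-0.5, -0.0], [0.2, 0.6], [0.0, -0.6], [0.1, 0.1], [-0.0, 0.4], [0.4, 0.3], [0.6, -0.5], [-1.2, -0.6]]
[[0.526, -0.008, 0.008], [0.613, -0.03, 0.008], [0.645, 0.096, 0.008], [0.597, 0.041, 0.15], [0.544, 0.031, 0.085], [0.58, 0.021, 0.085], [0.592, 0.066, 0.085], [0.555, 0.075, 0.085]] [[382.0, 357.0], [330.0, 380.0], [374.0, 446.0], [371.0, 338.0], [393.0, 345.0], [370.0, 355.0], [387.0, 378.0], [410.0, 367.0]]
```

>>> send_rows:
  moves:
    - [-14,-20,0,0,0,0,0]
    - [-14,-20,0,0,0,0,0]
    - [-14,-20,0,0,0,0,0]
    - [-14,-20,0,0,0,0,0]
    - [-14,-20,0,0,0,0,0]
    - [-14,-20,0,0,0,0,0]
    - [-14,-20,0,0,0,0,0]
    - [0,0,0,0,0,0.126,0]
    - [0,0,0,0,0,0.126,0]
    - [0,0,0,0,0,0.126,0]
    - [0,0,20,0,0,0,0]
    - [0,0,20,0,0,0,0]
    - [0,0,20,0,0,0,0]
    - [0,0,20,0,0,0,0]
    - [0,0,0,0,0,0,0]
    - [0,0,0,0,0,0,0]

```text
time_s: 2.1
position: [0.5351, -0.0982, 0.1261]
ee_rot: [0.827, 0.562, 0.0, 0.0]
contact_force: [0.5, -0.2, 0.2]
opening: 0.005
gripper_force: 0.0
```

```bash
python3 - <<'E'
from h import *
import cv2
cv2.imwrite("pics/s1.png",cv2.resize(snapshot("side")[120:360,200:500,::-1],None,fx=2.5,fy=2.5,interpolation=cv2.INTER_CUBIC))
s=state();print(s["time_s"],s["position"],s["ee_rot"],s["contact_force"],s["opening"])
p=np.array(s["position"])[:2]-[.51395,-.15413];a=-1.9476
print("switch x,y of tcp",p@[np.cos(a),np.sin(a)],p@[-np.sin(a),np.cos(a)])
E
```

```text
2.15 [ 0.53530395 -0.09817712  0.12633105] [8.27405881e-01 5.61604206e-01 3.88960720e-04 2.70692137e-04] [0.04008509 0.91376917 0.50284715] 0.001351727558482395
switch x,y of tcp -0.05988472177568483 -0.0007320050563852404
```

View pics/s1.png

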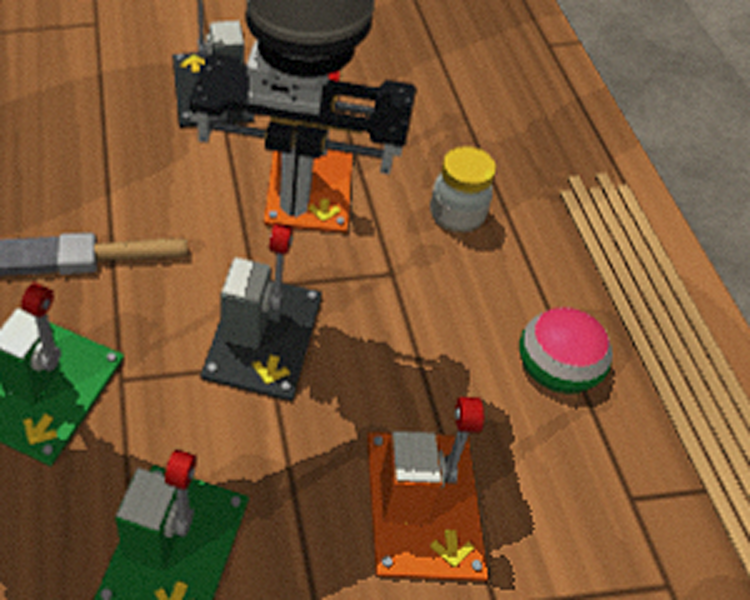

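The fingers are just behind the roller at crop (281,238) and lined up with it. Next I push along tool -x.

>>> send_rows:
  moves:
    - [-8,0,0,0,0,0,0]
    - [-8,0,0,0,0,0,0]
    - [-8,0,0,0,0,0,0]
    - [-8,0,0,0,0,0,0]
    - [-8,0,0,0,0,0,0]
    - [-8,0,0,0,0,0,0]
    - [-8,0,0,0,0,0,0]
    - [-8,0,0,0,0,0,0]
    - [-8,0,0,0,0,0,0]
    - [-8,0,0,0,0,0,0]
    - [-8,0,0,0,0,0,0]
    - [-6,0,0,0,0,0,0]
    - [0,0,0,0,0,0,0]
    - [0,0,0,0,0,0,0]

```text
time_s: 3.9
position: [0.5002, -0.1847, 0.1252]
ee_rot: [0.827, 0.562, 0.0, -0.001]
contact_force: [2.7, 7.3, -3.1]
opening: 0.004
gripper_force: 4.0
```

```bash
python3 - <<'E'
from h import *
import cv2
cv2.imwrite("pics/s2.png",cv2.resize(snapshot("side")[150:330,220:420,::-1],None,fx=3.3,fy=3.3,interpolation=cv2.INTER_CUBIC))
s=state();print(s["time_s"],s["position"],s["contact_force"])
a=-1.9476;d=np.array([np.cos(a),np.sin(a)]);n=np.array([-d[1],d[0]]);p=np.array(s["position"])[:2]-[.51395,-.15413]
print(p@d,p@n,np.array(s["contact_force"])[:2]@d)
for t in(.5,.6,.7,.8,.9):print(t,((proj("side",w([.51395,-.15413,a],[(85*np.sin(t),0,65+85*np.cos(t))]))-[220,150])*3.3).round())
E
```

```text
3.95 [ 0.5002264  -0.18463643  0.1252358 ] [ 2.93359146  8.05090189 -3.16527191]
0.0334158655695968 -0.001535975486301355 -8.56551042646306
0.5 [[292. 274.]]
0.6 [[289. 287.]]
0.7 [[286. 300.]]
0.8 [[284. 313.]]
0.9 [[282. 326.]]
```

View pics/s2.png

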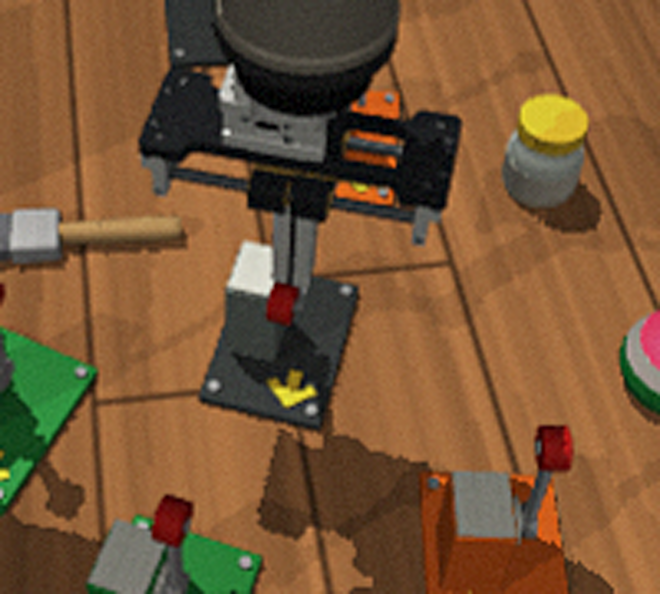

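The roller is at crop (284,304), which is a bend of about 0.72 rad (41°), so the switch has tripped. I hold a little longer, then ease back.

>>> send_rows:
  moves:
    - [0,0,0,0,0,0,0]
    - [0,0,0,0,0,0,0]
    - [0,0,0,0,0,0,0]
    - [0,0,0,0,0,0,0]
    - [10,0,0,0,0,0,0]
    - [10,0,0,0,0,0,0]
    - [10,0,0,0,0,0,0]
    - [10,0,0,0,0,0,0]
    - [10,0,0,0,0,0,0]
    - [10,0,0,0,0,0,0]
    - [10,0,0,0,0,0,0]
    - [10,0,0,0,0,0,0]
    - [10,0,0,0,0,0,0]
    - [10,0,0,0,0,0,0]
    - [0,0,-20,0,0,0,0]
    - [0,0,-20,0,0,0,0]
    - [0,0,-20,0,0,0,0]
    - [0,0,-20,0,0,0,0]
    - [0,0,0,0,0,0,0]
    - [0,0,0,0,0,0,0]

```text
time_s: 6.45
position: [0.5369, -0.0922, 0.2048]
ee_rot: [0.827, 0.562, -0.0, -0.0]
contact_force: [0.2, -0.2, 0.0]
opening: 0.002
gripper_force: 0.0
```

```bash
python3 - <<'E'
from h import *
import cv2
cv2.imwrite("pics/s3.png",cv2.resize(snapshot("side")[100:330,200:420,::-1],None,fx=2.5,fy=2.5,interpolation=cv2.INTER_CUBIC))
s=state();print(s["time_s"],s["position"],s["contact_force"])
print((proj("side",w([.51395,-.15413,-1.9476],[(0,0,150)]))-[200,100])*2.5)
E
```

```text
6.5 [ 0.53676908 -0.09228821  0.20458193] [ 0.30044059  0.51360041 -0.13544422]
[[281.57812591 289.13714711]]
```

View pics/s3.png

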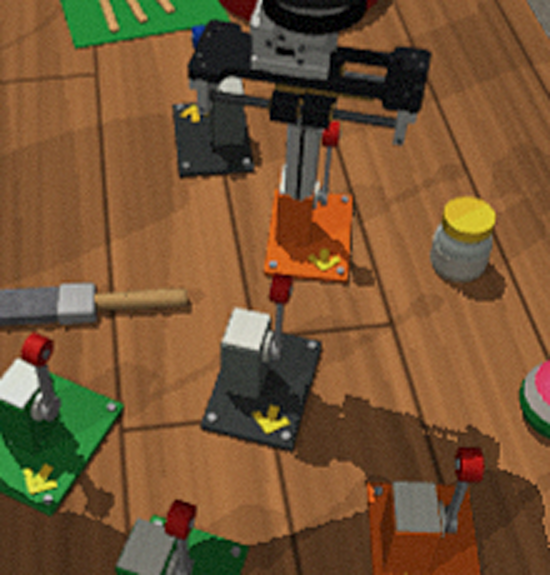

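The roller is back upright at crop (281,289), which matches its rest position. The tool is clear of everything.

```bash
python3 -c "
from station import *
print(job_done())"
```

```text
the job is handed in; nothing more can be done
None
```

I pushed the red switch's lever to about 41° along its arrow, held it there about a second, and let it spring back upright; the blue switch was not touched, and the job was handed in at about 6.5 s.

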